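# Clear the pulley face and hold a keyed shaft home in its hub

### The arm

A 6-joint arm with a two-finger parallel gripper is mounted at the origin on the work surface. World frame = base frame: x ahead of the robot, y to its left, z up, the work surface at z = 0. Lengths are in m, angles in degrees, forces in N, time in s.
With the tool pointing down it reaches from about 0.4 to 0.825 m from the base axis. Payload 7 kg.
Tool frame: the origin (TCP) lies midway between the tips of the shut fingers; the grasp point (between the pads) lies ctrl.tcp_to_grasp behind it (ctrl.tcp_to_grasp is the distance from the TCP to the grasp point, in m); y points along the fingers, z is the direction in which the jaws open and shut, and the axes are right-handed (so a half turn about y gives the same grasp; the last joint's range is limited). The gripper opens to 88 mm and grips with 3 to 60 N. Pads are 19 mm wide; open, the fingers measure 130 mm over their backs; the gripper's body (78 mm by 193 mm) begins 47 mm behind the grasp point.
Start: joints at [-51.675, 20.546, 0.682, 0, -70.136, -16.507], TCP at [0.251, -0.627, 0.227] pointing down, gripper open.
Joint ranges: [-176.03, 176.03], [-82.01, 121.73], [-58.28, 71.71], [-173.87, 95.51], [-174.79, -0.11], [-173.66, 173.66]. Speed limits (degrees/s): [136.94, 136.94, 172.46, 180, 180, 180].

### API

Orientations are given as [roll, pitch, yaw] about the fixed x, y, z axes, in that order (R = Rz(yaw) Ry(pitch) Rx(roll)).
In Python, from plant import ctrl, snapshot, silhouettes gives the robot as it stands.
- The arm moves only by the shell command python3 -m pendant 'ROWS'. ROWS is JSON, a list that holds one entry, the list of rows, each a list of 7 numbers: the shift along the tool's x, y, z in cm, then the turn, a rotation vector about the tool's x, y, z in degrees, then the opening, from 0 (shut) to 1 (fully open). In form: [[[x, y, z, rx, ry, rz, hand], ...]]. A call has 1 to 12 rows; each row shifts and turns the commanded pose from where the row before left it, along the tool's axes as they then stand; what a row does not reach is not made up. A row lasts 1/12 s, in which the tool goes at most 41.7 mm and 7.16 degrees, less where a joint would pass 70% of its speed; a pose out of reach is approached as far as the arm can. A call with a gripper value outside its range is refused whole. The fingers move at their own pace and stop on an object; the grip force is fixed at half the most. Time passes only in rows, so rows that do not move let the fingers close. It gives the time, the measured TCP pose, the force and the opening at its end, in the units of the state.
- ctrl.get_obs(): the state, without advancing time (a new reading comes with each control period).
- snapshot(name): name is "side" or "top"; returns a dict with "image" (420x560x3 uint8, red, green, blue), "camera_matrix" (3x3 intrinsics, pixels), "eye" and "orientation" of the camera in the world. Camera axes: x right, y down, z forward; pixel columns grow to the right and rows downward; lengths in m; the calibration is good to about 2 mm. A picture is of the moment at which its call begins. There is no depth.
- ctrl.close_job(): hands the job in, once; it reports no verdict.
Trained networks look in a picture, given as the dict that the camera call returned (one of the last four; its "shot" number tells which), for a name from the list of things; names that differ only in an ending like _2 or _b are one class to them, and where a whole thing is asked for, a point or a joint stands for the part that bears it (a point fixed in the world has none). Each returns a list of dicts, best first, with "confidence" (0 to 1); they miss things now and then, are a little off and sometimes report something else, mostly with a low value. They report only what shows in the picture. A call takes as long as a camera call. They do not tell look-alikes from the thing itself.
- silhouettes(picture, thing): "mask" (420x560 bool, what is visible of it) and "bbox" ([left, top, width, height] in pixels, round what is visible of it).
The state is a dict: "clock": time; "joint_pos": joint angles; "qvel": joint speeds; "tau": joint torques, N m; "tool_pos": TCP position; "orientation": TCP orientation; "force": force on the tool from outside, world axes, zero at the start; "moment": the same for the moment, N m; "opening": finger opening in m.
Only numpy, scipy, OpenCV 4.12 (cv2) and the standard library are available. Lean on these libraries where they do the work, as an engineer would, in place of code of your own. Each camera call takes 0.05 s, during which the arm holds its last target.

### The job

Use the scraper block to wipe the three loose metal chips off the pulley's face, keeping the gripper's fingers off the chips, and stand the scraper back on the bench. Then take the keyed shaft by its square head, put its nose in the pulley's hub, turn it until the key slips into the keyway and keep pushing until the flange sits flush on the hub. A spring in the hub pushes the shaft back out, so finish while still holding it pressed fully home; leave the oil filter, the carton and the bearing where they are.

Things in the scene. Friction and masses are not known exactly. Their poses are not given: they have to be found in the camera images.
- hub_mouth (a point): Centre of the bore mouth on top of the pulley's brass hub, z up, 65 mm above the bench. Hub about 48 mm across, 0.4 mm proud of the steel; round bore 22 mm across with one keyway 8 mm wide reaching 16 mm from the axis, on this point's -x side, full depth (55 mm). A yellow stripe on the disc, 40 to 58 mm from the axis, shows the keyway's side. The chips lie on the +x half.
- pulley: Flat dark steel pulley disc, 120 mm across, lying level and fixed (it does not turn) on a green stand: foot 100 mm square, 10 mm thick, column 68 mm across, underside of the disc 42 mm above the bench. Origin at the foot's underside, straight below hub_mouth, same axes.
- ejector (a joint): Spring-loaded steel pin 16 mm across inside the bore; 0 = up (its top 24 mm below the hub mouth), grows in m as it is pressed, up to 0.013. It pushes up with about 4 N at 0 and 9 N at 0.012, where the shaft is fully home; that lifts a released shaft about 12 mm back out.
- shaft_seat (a point): Keyed shaft: centre of the flange's underside, on the axis, z up along the shaft. Below it the steel shaft, 20 mm across, 36 mm long, 3 mm chamfer at the nose. A brass key 6 mm wide reaches 14.5 mm from the axis on the -x side, from the flange to 22 mm below it; the lowest 14 mm are plain round. Fully home, this point meets hub_mouth with the -x sides alike (0.08 rad of play).
- shaft_grip (a point): Centre of the shaft's square aluminium head, 26 x 26 mm, 46 mm high, sides along this point's x and y; 31 mm above shaft_seat. Below the head the flange: 72 mm across, 8 mm thick, with a yellow stripe on its top on the key's side (-x).
- shaft: The whole keyed shaft, loose, 0.25 to 0.36 kg; origin at the nose, 36 mm below shaft_seat, same axes. At the start it stands upright, nose down, in the blue rest block.
- stand: Fixed blue rest block 90 x 90 x 45 mm, origin at the centre of its underside, with a 35 mm square hole right through; the shaft's flange lies on its top at the start. The block and the scraper may swap sides of the pulley.
- scraper_grip (a point): Scraper block, loose, 0.15 kg, standing upright: this point is the centre of its wooden grip, 43 mm above the underside. Grip 22 mm thick (x), 60 mm long (y), 42 mm high (z). Under it the orange wiping foot with black rubber underneath, 24 mm thick (x), 100 mm long (y), 22 mm high. Wipe with the long faces, moving along x.
- chip0_center (a point): Centre of a loose copper-coloured metal chip 20 x 12 x 6 mm (x, y, z), 12 g, lying flat on the steel part of the pulley's face.
- chip1_center (a point): Centre of the second chip, as chip0.
- chip2_center (a point): Centre of the third chip, as chip0.
- filter: Bystander: white oil filter can, 76 mm across, 85 mm high; origin at the centre of its underside.
- carton: Bystander: closed cardboard parts carton 70 x 110 x 60 mm; origin at the centre of its underside.
- bearing: Bystander: steel bearing ring lying flat, 52 mm across, 15 mm high; origin at the centre of its underside.
There are look-alikes about, which are no part of the job. Leave any green or pink look-alike of the shaft alone.

How it is judged:
By the outcome, as a careful person would: the job done as asked, in the order asked, and still so for the second after the job is handed in, while the arm keeps its last pose, push and grip.
It also fails if it takes over 67 s, if anything falls off the work surface, if the arm or the gripper's body presses on something with over 40 N, if the wrist force passes 120 N, or if a joint passes its speed limit or range.

## Working session

There is one attempt and no reset: what is moved stays moved. The work goes in short steps, Python scripts to look and compute and a shell command to move; the robot and the scene stay as the last step left them, time stands still between calls to the robot, and variables do not carry over. Pictures are saved under pics/ and viewed, and the job is handed in when it is done.

```bash
ls; mkdir -p pics; python3 - <<'E'
from plant import ctrl, snapshot, silhouettes
import cv2
print(ctrl.get_obs(), ctrl.tcp_to_grasp)
for n in ["side","top"]:
    s=snapshot(n); cv2.imwrite(f"pics/{n}0.png",s["image"][:,:,::-1]); print(n,s["camera_matrix"],s["eye"],s["orientation"],s["shot"])
E
```

```text
pics
{'clock': 0.0, 'joint_pos': array([-5.16742649e+01,  2.05913456e+01,  6.33334287e-01, -1.84782000e-02,
       -7.01380635e+01, -1.65061098e+01]), 'qvel': array([ 0.01300207, -0.07494629,  0.02103495, -0.04187912,  0.07060818,
        0.05721392]), 'tau': array([ 3.79301548e-05, -5.82715273e+01,  2.93050021e+01,  6.99712828e+00,
        6.71576199e-03, -1.45477657e-04]), 'tool_pos': array([ 0.25065325, -0.62619348,  0.22562555]), 'orientation': array([-8.99029490e+01,  1.06440849e-02,  2.18133417e+01]), 'force': array([ 0.36436484, -0.26704496, -0.41897962]), 'moment': array([ 0.02042118,  0.02102629, -0.00406345]), 'opening': 0.08762664584299165} 0.0188
side [[384.30208744   0.         284.59904132]
 [  0.         384.30208744 210.63832451]
 [  0.           0.           1.        ]] [0.44338625 0.50608837 0.74370717] [-141.44529088   -0.52610558 -168.4872855 ] 1
top [[383.45264466   0.         280.68067716]
 [  0.         383.45264466 205.46019678]
 [  0.           0.           1.        ]] [ 0.35502329 -0.05349006  0.93448255] [-166.62860514   -0.35953779  -88.8554221 ] 2
```

View pics/side0.png

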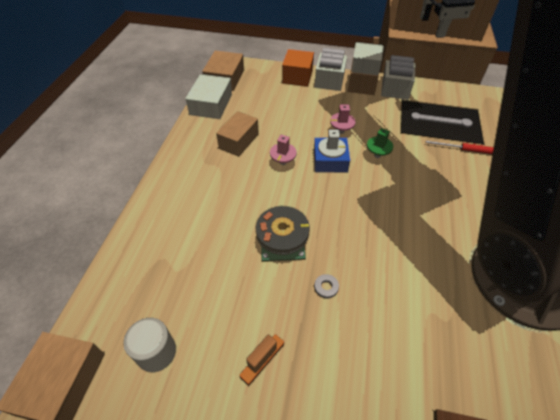

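View pics/top0.png

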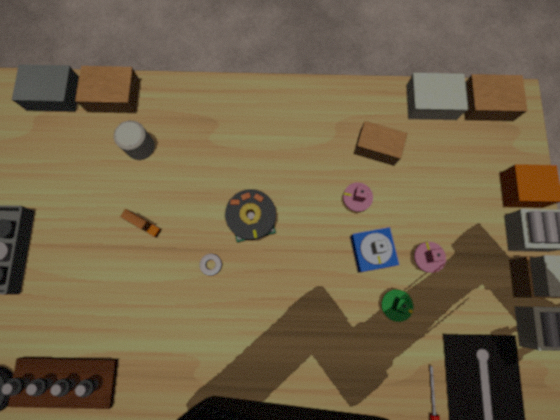

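```bash
cat > h.py <<'E'
import numpy as np, cv2
from scipy.spatial.transform import Rotation as Ro
from plant import ctrl, snapshot, silhouettes
def ray(s,p):
    K=np.array(s["camera_matrix"]);R=Ro.from_euler('xyz',s["orientation"],degrees=True).as_matrix()
    d=R@np.linalg.inv(K)@np.array([p[0],p[1],1.]); return np.array(s["eye"]),d
def onz(s,p,z):
    e,d=ray(s,p); return e+d*(z-e[2])/d[2]
def proj(s,X):
    K=np.array(s["camera_matrix"]);R=Ro.from_euler('xyz',s["orientation"],degrees=True).as_matrix()
    X=np.atleast_2d(X); c=(X-np.array(s["eye"]))@R; u=c@K.T; return u[:,:2]/u[:,2:]
def crop(s,x0,y0,w,h,f,name,pts=[]):
    im=s["image"][y0:y0+h,x0:x0+w,::-1].copy(); im=cv2.resize(im,None,fx=f,fy=f,interpolation=cv2.INTER_CUBIC)
    for p in pts: cv2.circle(im,(int((p[0]-x0+.5)*f),int((p[1]-y0+.5)*f)),3,(0,255,255),1)
    cv2.imwrite(name,im)
E
python3 - <<'E'
from h import *
for n in ["side","top"]:
    s=snapshot(n)
    for t,z in [("pulley",.065),("shaft_grip",.1),("scraper_grip",.043),("chip0_center",.07),("stand",.045),("filter",.085),("carton",.06),("bearing",.015)]:
        for d in silhouettes(s,t):
            m=d["mask"]; ys,xs=np.nonzero(m)
            if len(xs)==0: continue
            c=(xs.mean(),ys.mean()); print(n,t,round(d["confidence"],2),d["bbox"],np.round(c,1),np.round(onz(s,c,z)[:2],3))
    if n=="side":
        crop(s,230,110,200,170,4,"pics/s1.png")
    else:
        crop(s,320,170,140,160,4,"pics/t1.png"); crop(s,100,170,190,120,4,"pics/t2.png")
s=snapshot("side");crop(s,220,190,130,80,6,"pics/s2.png");crop(s,220,310,90,90,6,"pics/s3.png")
E
```

```text
side pulley 0.57 [254.2, 208.8, 53.6, 50.7] [283.  234.5] [0.535 0.04 ]
side shaft_grip 0.94 [269.3, 135.5, 28.8, 25.3] [283.1 150.1] [ 0.581 -0.183]
side shaft_grip 0.91 [326.5, 102.9, 30.8, 29.1] [342.2 119.1] [ 0.453 -0.333]
side shaft_grip 0.83 [366.7, 128.4, 25.5, 28.6] [379.9 143.3] [ 0.35  -0.258]
side shaft_grip 0.66 [319.3, 125.9, 25.7, 32.4] [331.9 145.1] [ 0.467 -0.226]
side scraper_grip 0.61 [240.4, 336.4, 44.3, 46.0] [260.  357.9] [0.524 0.296]
side stand 0.76 [314.4, 139.6, 36.5, 34.1] [331.3 159.8] [ 0.463 -0.232]
side filter 0.63 [124.5, 318.1, 52.8, 55.1] [149.7 344.7] [0.709 0.325]
side carton 0.77 [217.7, 111.7, 41.9, 43.5] [237.5 133.1] [ 0.724 -0.266]
side carton 0.6 [312.3, 138.3, 39.4, 33.9] [330.8 159.4] [ 0.464 -0.217]
side carton 0.43 [256.5, 207.8, 53.4, 53.6] [283.  233.9] [0.537 0.035]
side bearing 0.86 [312.7, 274.1, 26.5, 28.3] [326. 286.] [0.427 0.116]
side bearing 0.73 [264.4, 231.1, 7.2, 11.6] [266.9 236.5] [0.577 0.019]
top pulley 0.91 [223.0, 188.1, 54.8, 53.9] [250.5 216.7] [0.534 0.014]
top shaft_grip 0.93 [383.1, 289.9, 27.8, 31.6] [396.7 305.3] [ 0.342 -0.304]
top shaft_grip 0.86 [344.6, 181.4, 25.9, 29.4] [357.4 196.8] [ 0.577 -0.227]
top shaft_grip 0.78 [411.8, 238.6, 34.4, 31.3] [429.4 257. ] [ 0.445 -0.38 ]
top shaft_grip 0.57 [359.5, 232.5, 31.4, 32.7] [375.8 248.3] [ 0.462 -0.264]
top scraper_grip 0.83 [120.8, 208.7, 40.1, 26.0] [140.3 222.8] [0.518 0.275]
top chip0_center 0.62 [250.3, 197.2, 12.7, 7.6] [258.  197.5] [ 0.578 -0.002]
top stand 0.57 [353.2, 225.5, 46.6, 46.0] [371.5 250.6] [ 0.463 -0.268]
top carton 0.72 [351.3, 123.5, 57.1, 41.3] [379.9 143.2] [ 0.724 -0.294]
top bearing 0.8 [201.4, 256.8, 19.9, 21.2] [210.2 264.4] [0.426 0.11 ]
top bearing 0.67 [237.5, 191.0, 11.4, 10.9] [245.3 196. ] [0.596 0.033]
```

View pics/t1.png

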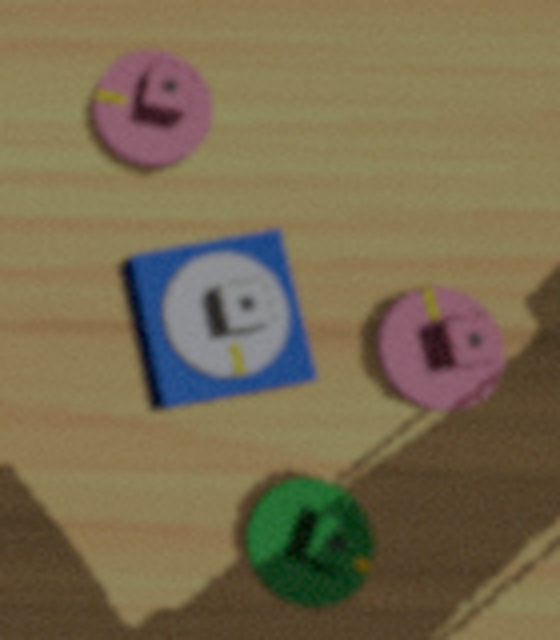

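View pics/t2.png

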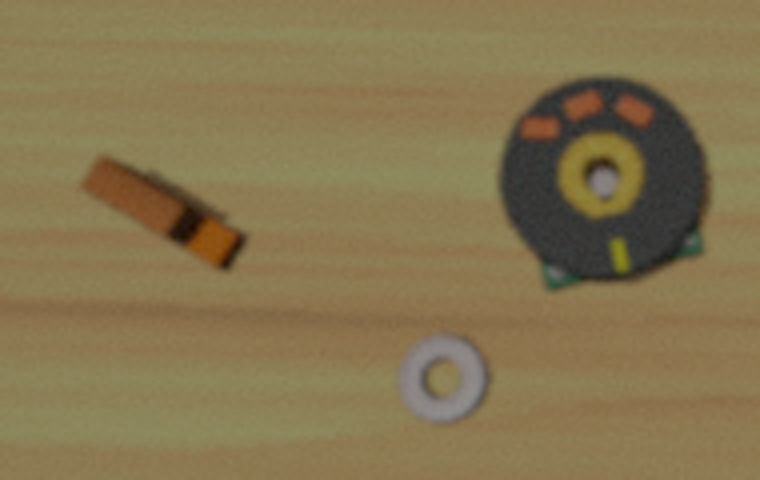

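View pics/s1.png

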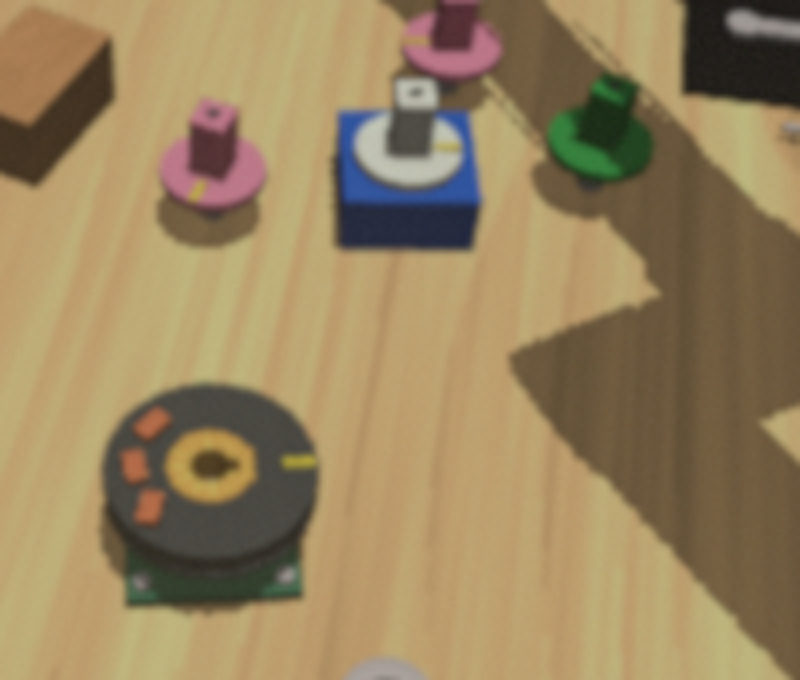

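View pics/s2.png

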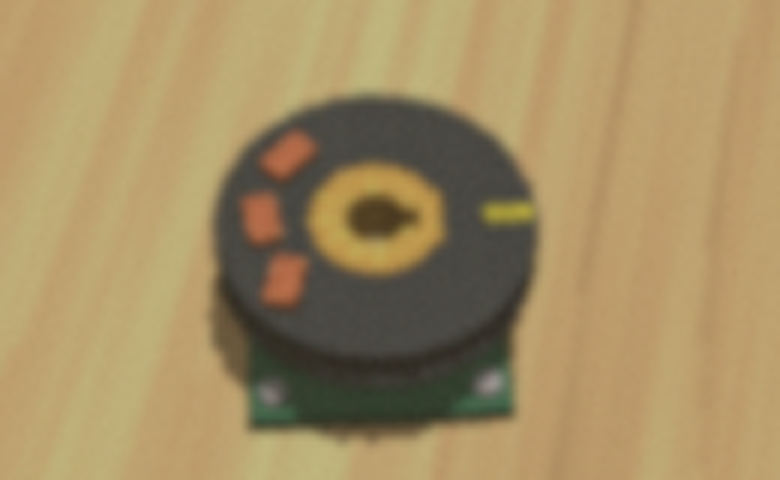

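View pics/s3.png

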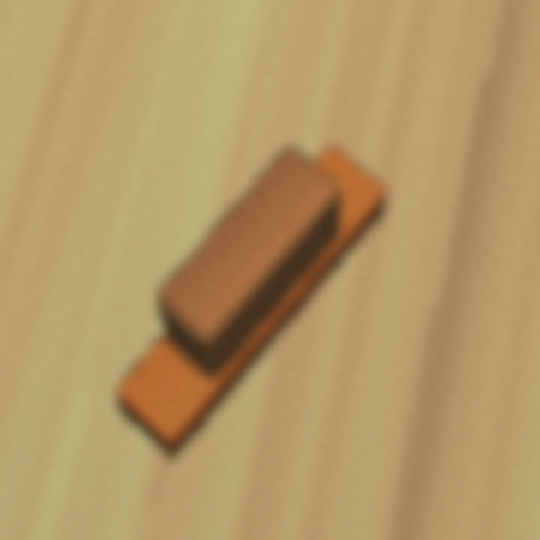

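```bash
cat > meas.py <<'E'
from h import *
S={n:snapshot(n) for n in ["side","top"]}
hsv={n:cv2.cvtColor(S[n]["image"],cv2.COLOR_RGB2HSV) for n in S}
def ell(n,box,cond):
    x0,y0,w,h=box; H=hsv[n][y0:y0+h,x0:x0+w].astype(int); m=cond(H).astype(np.uint8)
    k,l,st,c=cv2.connectedComponentsWithStats(m); i=1+np.argmax(st[1:,4]); mm=(l==i).astype(np.uint8)
    cs,_=cv2.findContours(mm,cv2.RETR_EXTERNAL,cv2.CHAIN_APPROX_NONE)
    return mm,cs[0][:,0]+[x0,y0],c[i]+[x0,y0],st[i]
E
python3 - <<'E'
from meas import *
for n,p,q in [("side",(282,226),(314,226)),("top",(250,213),(255,234))]:
    print(n,"brass px",hsv[n][p[1]-8:p[1]+9:2,p[0]],"\n stripe",hsv[n][q[1],q[0]-12:q[0]+3])
for n,p in [("side",(332,148)),("top",(378,248))]:
    print(n,hsv[n][p[1],p[0]-20:p[0]+20:2].tolist())
E
```

```text
side brass px [[ 19 146 173]
 [ 21 146 189]
 [ 22 142 138]
 [ 18 138  83]
 [ 18 144  83]
 [ 19 130  88]
 [ 21 125 165]
 [ 22 140 188]
 [ 20 145 174]] 
 stripe [[ 26 148 141]
 [ 27 149 139]
 [ 26 149 139]
 [ 26 148 141]
 [ 26 147 139]
 [ 26 143 136]
 [ 25 126 130]
 [ 22 104 140]
 [ 20 101 171]
 [ 20 102 187]
 [ 20 103 190]
 [ 19 104 188]
 [ 19 107 189]
 [ 18 109 190]
 [ 18 107 189]]
top brass px [[ 24 155 143]
 [ 24 153 140]
 [ 23 175  93]
 [ 16  81  69]
 [ 13  28 128]
 [173  17 139]
 [ 16  21 133]
 [ 21  89 112]
 [ 24 163 138]] 
 stripe [[ 60   9  59]
 [ 60  13  61]
 [120  23  56]
 [ 70  13  58]
 [ 45  18  57]
 [ 30   5  56]
 [ 20  14  55]
 [ 90  14  54]
 [  8  18  57]
 [ 30  62  62]
 [ 29 143 102]
 [ 30 193 127]
 [ 29 219 129]
 [ 28 176 110]
 [ 30 101  78]]
side [[20, 99, 170], [124, 23, 88], [110, 176, 148], [112, 67, 130], [34, 21, 182], [34, 21, 194], [32, 20, 192], [33, 20, 151], [27, 25, 103], [27, 24, 95], [23, 32, 96], [23, 32, 97], [27, 26, 106], [29, 30, 170], [28, 35, 182], [28, 36, 182], [28, 19, 163], [111, 130, 157], [113, 46, 144], [22, 93, 187]]
top [[108, 194, 134], [112, 78, 118], [111, 12, 147], [111, 12, 148], [130, 10, 148], [107, 12, 147], [108, 10, 133], [80, 13, 61], [30, 29, 44], [15, 9, 111], [113, 7, 147], [120, 9, 139], [126, 9, 138], [102, 9, 145], [110, 11, 145], [120, 7, 141], [107, 12, 145], [112, 87, 137], [112, 118, 128], [20, 74, 134]]
```

```bash
cat > fit.py <<'E'
from meas import *
from scipy.optimize import least_squares
def circ(n,cont,z,r):
    # contour px are centers of boundary pixels -> true edge ~0.5px outside
    P=np.array([onz(S[n],p,z)[:2] for p in cont.astype(float)])
    f=lambda v:np.hypot(P[:,0]-v[0],P[:,1]-v[1])-v[2]
    o=least_squares(f,[*P.mean(0),r],loss='soft_l1',f_scale=.0008); return o.x
def stripe(n,box,z,c):
    mm,co,cen,st=ell(n,box,lambda H:(H[...,0]>=23)&(H[...,0]<=34)&(H[...,1]>95)); 
    p=onz(S[n],cen,z)[:2]; d=p-c; return np.degrees(np.arctan2(-d[1],-d[0])),np.hypot(*d)*1e3,cen,st[4]
if __name__=="__main__":
    for n,b,sb in [("side",(262,210,42,36),(298,218,13,14)),("top",(236,200,28,28),(247,226,14,14))]:
        mm,co,cen,st=ell(n,b,lambda H:(H[...,0]>=16)&(H[...,0]<=30)&(H[...,1]>110)&(H[...,2]>75))
        v=circ(n,co,.065,.024); print(n,"hub",v,st); print(stripe(n,sb,.0646,v[:2]))
    for n,b,sb in [("side",(312,130,42,36),(338,140,9,12)),("top",(355,228,42,42),(372,252,14,16))]:
        mm,co,cen,st=ell(n,b,lambda H:(H[...,1]<60)&(H[...,2]>125))
        v=circ(n,co,.053,.036); print(n,"flange",v,st); 
        try: print(stripe(n,sb,.053,v[:2]))
        except Exception as e: print(e)
E
python3 fit.py
python3 - <<'E'
from h import *
from scipy.optimize import least_squares
S={n:snapshot(n) for n in ["side","top"]}
def cv(o,f,P): return [((p[0]+.5)/f-.5+o[0],(p[1]+.5)/f-.5+o[1]) for p in P]
# corners given as (local x,y,z)
obs={"side":(cv((220,310),6,[(293,145),(341,188),(212,333),(162,296),(118,392),(386,190),(335,146)]),),"top":(cv((100,170),4,[(103,154),(81,186),(173,240),(197,208),(246,233)]),)}
# side: camera looks toward -y; world x left, y down in image
L=[(sx*.011,sy*.03,.064) for sx in(1,-1) for sy in (1,-1)]+[(sx*.012,sy*.05,.022) for sx in(1,-1) for sy in (1,-1)]
L=np.array(L)
def model(n,v):
    c,s=np.cos(v[2]),np.sin(v[2]); X=L.copy(); X[:,0]=v[0]+c*L[:,0]-s*L[:,1]; X[:,1]=v[1]+s*L[:,0]+c*L[:,1]; return proj(S[n],X)
def res(v,ns=("side","top")):
    r=[]
    for n in ns:
        m=model(n,v)
        for p in obs[n][0]:
            d=m-np.array(p); j=np.argmin((d**2).sum(1)); r+=list(d[j])
    return np.array(r)
for ns in [("side",),("top",),("side","top")]:
  best=min((least_squares(res,[.52,.29,np.radians(a)],args=(ns,),loss='soft_l1') for a in range(0,180,10)),key=lambda o:o.cost)
  print(ns,best.x[:2],np.degrees(best.x[2]),best.cost,np.round(best.fun,1))
v=best.x
for n,b in [("side",(220,310,90,90)),("top",(110,195,60,50))]: crop(S[n],*b,6,f"pics/scr_{n}.png",model(n,v))
E
```

```text
side hub [0.54189658 0.01761865 0.02431054] [  9   7  23  19 340]
(np.float64(15.386004849865667), np.float64(48.37040649718748), array([304.17142857, 224.88571429]), np.int32(35))
top hub [0.5422081  0.01629715 0.02420107] [  3   3  22  22 300]
(np.float64(14.883395026254927), np.float64(49.7059140069395), array([254.625, 233.675]), np.int32(40))
side flange [ 0.47058906 -0.2766698   0.03508735] [  2   7  32  19 278]
(np.float64(9.496648761226725), np.float64(28.124969154228868), array([341.5, 146. ]), np.int32(4))
top flange [ 0.46913089 -0.27672044  0.03426616] [  6   5  31  31 616]
(np.float64(11.730548741145471), np.float64(27.31153710439243), array([378.90909091, 259.45454545]), np.int32(11))
('side',) [0.5223396  0.28823741] -28.288410547640847 3.9466543919509594 [-0.1 -0.7  1.2 -0.1 -0.2  2.5 -1.2  0.2 -0.3  0.1  1.1 -0.2 -0.1 -0.9]
('top',) [0.52275875 0.28225109] 152.24794182922926 1.5639572239092738 [ 0.9  0.2  0.8  0.7 -0.3 -0.3 -1.  -0.6 -0.3  0.1]
('side', 'top') [0.52262704 0.28677948] -28.323410283406364 11.579804632764722 [-0.1 -1.5  1.2 -0.9 -0.1  1.6 -1.2 -0.7 -0.3 -0.8  1.1 -1.  -0.  -1.6
 -0.8  0.1 -1.   0.5 -2.4 -0.2 -3.  -0.4 -2.2  0.3]
```

```bash
cat >> h.py <<'E'
def go(x,y,z,yaw=None):
    o=ctrl.get_obs(); R=Ro.from_euler('xyz',o["orientation"],degrees=True).as_matrix()
    d=R.T@(np.array([x,y,z])-o["tool_pos"])*100
    print("t%.2f"%o["clock"],"pos",np.round(o["tool_pos"],4),"rpy",np.round(o["orientation"],2),"F",np.round(o["force"],1),"open %.4f"%o["opening"],"shift cm",np.round(d,2),"" if yaw is None else "ry %.1f"%(o["orientation"][2]-yaw))
E
python3 -m pendant '[[[0,0,0,0,-6.7,0,1],[0,0,0,0,-6.7,0,1],[0,0,0,0,-6.7,0,1],[0,0,0,0,-6.7,0,1],[0,0,0,0,-6.7,0,1],[0,0,0,0,-6.7,0,1],[0,0,0,0,0,0,1]]]'
python3 -c "from h import *; go(.5226,.2855,.15,62)"
```

```text
clock: 1.93
tool_pos: [0.2509, -0.6267, 0.2266]
orientation: [-90.0, 0.0, 62.3]
force: [0.1, 0.6, -0.6]
opening: 0.0875
t1.93 pos [ 0.2509 -0.6267  0.2266] rpy [-90.     0.    62.33] F [ 0.1  0.6 -0.6] open 0.0875 shift cm [93.4   7.65 18.3 ] ry 0.3
```

View pics/scr_side.png

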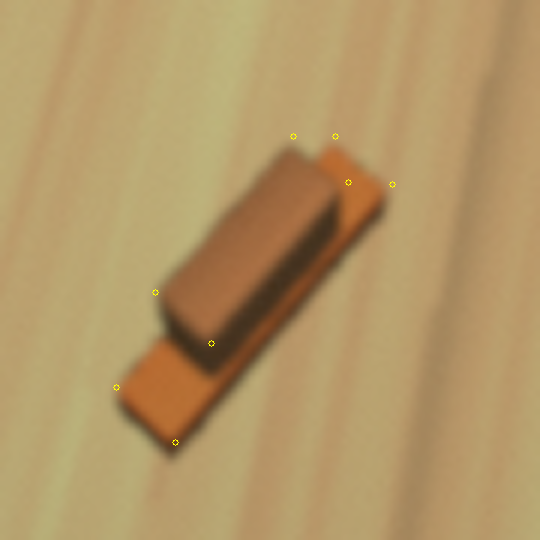

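View pics/scr_top.png

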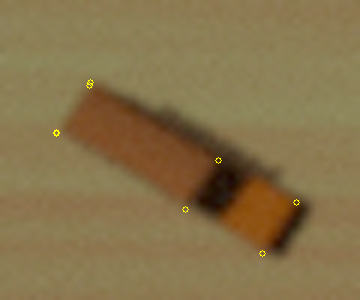

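```bash
python3 -m pendant '[[[3.3,0,0.65,0,0,0,1],[3.3,0,0.65,0,0,0,1],[3.3,0,0.65,0,0,0,1],[3.3,0,0.65,0,0,0,1],[3.3,0,0.65,0,0,0,1],[3.3,0,0.65,0,0,0,1],[3.3,0,0.65,0,0,0,1],[3.3,0,0.65,0,0,0,1],[3.3,0,0.65,0,0,0,1],[3.3,0,0.65,0,0,0,1],[3.3,0,0.65,0,0,0,1],[3.3,0,0.65,0,0,0,1]]]'
python3 -m pendant '[[[3.3,0,0.65,0,0,0,1],[3.3,0,0.65,0,0,0,1],[3.3,0,0.65,0,0,0,1],[3.3,0,0.65,0,0,0,1],[3.3,0,0.65,0,0,0,1],[3.3,0,0.65,0,0,0,1],[3.3,0,0.65,0,0,0,1],[3.3,0,0.65,0,0,0,1],[3.3,0.5,0.65,0,0,0,1],[3.3,1,0.65,0,0,0,1],[3.3,1,0.65,0,0,0,1],[3.3,1,0.65,0,0,0,1]]]'
python3 -c "from h import *; go(.5226,.2855,.14,62)"
```

```text
clock: 2.93
tool_pos: [0.3679, -0.2389, 0.2269]
orientation: [-90.1, -0.0, 61.7]
force: [0.7, 0.4, -0.1]
opening: 0.0877
clock: 3.93
tool_pos: [0.4849, 0.1478, 0.1916]
orientation: [-90.0, -0.1, 61.8]
force: [0.8, -1.3, 0.5]
opening: 0.0876
t3.93 pos [0.4849 0.1478 0.1916] rpy [-9.003e+01 -6.000e-02  6.178e+01] F [ 0.8 -1.3  0.5] open 0.0876 shift cm [13.91  5.17  3.19] ry -0.2
```

```bash
python3 -m pendant '[[[2.8,0.8,0.6,0,0,0,1],[2.8,1,0.6,0,0,0,1],[2.8,1,0.6,0,0,0,1],[2.8,1,0.6,0,0,0,1],[2.8,1,0.5,0,0,0,1],[0,0,0,0,0,0,1],[0,0,0,0,0,0,1],[0,0,0,0,0,0,1]]]'
python3 - <<'E'
from h import *
go(.5226,.2855,.14,62)
s=snapshot("side");crop(s,170,250,160,150,4,"pics/a1.png")
s=snapshot("top");crop(s,80,160,160,120,4,"pics/a2.png")
E
```

```text
clock: 4.6
tool_pos: [0.5245, 0.283, 0.1434]
orientation: [-90.0, 0.0, 61.9]
force: [0.3, -0.9, 0.3]
opening: 0.0876
t4.60 pos [0.5245 0.283  0.1434] rpy [-8.999e+01  4.000e-02  6.190e+01] F [ 0.3 -0.9  0.3] open 0.0876 shift cm [0.13 0.34 0.28] ry -0.1
```

View pics/a1.png

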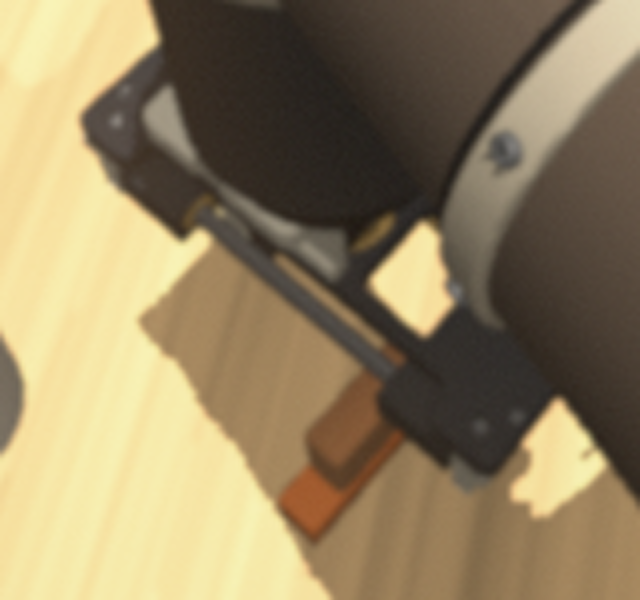

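View pics/a2.png

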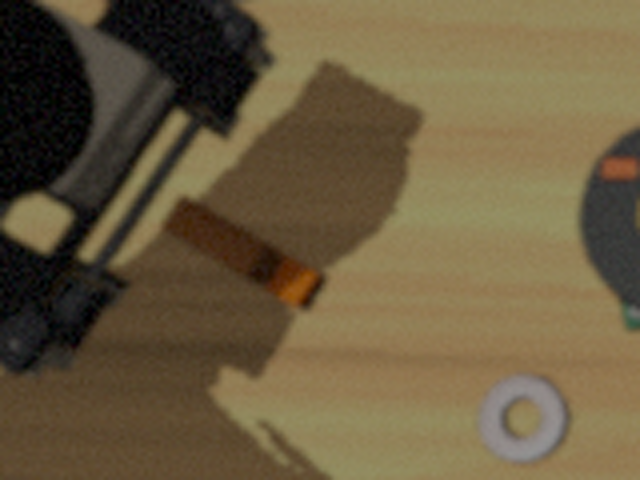

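```bash
python3 -m pendant '[[[0.1,1.8,0.2,0,0,0,1],[0,2,0,0,0,0,1],[0,2,0,0,0,0,1],[0,2,0,0,0,0,1],[0,1.6,0,0,0,0,1],[0,1.2,0,0,0,0,1],[0,0.8,0,0,0,0,1],[0,0,0,0,0,0,0.6],[0,0,0,0,0,0,0.3],[0,0,0,0,0,0,0],[0,0,0,0,0,0,0],[0,0,0,0,0,0,0]]]'
python3 -m pendant '[[[0,0,0,0,0,0,0],[0,0,0,0,0,0,0],[0,0,0,0,0,0,0],[0,0,0,0,0,0,0]]]'
python3 -c "from h import *; go(.5226,.2855,.029,62)"
```

```text
clock: 5.7
tool_pos: [0.5239, 0.2854, 0.0305]
orientation: [-90.0, -0.1, 62.0]
force: [0.1, -0.3, -0.2]
opening: 0.0599
clock: 6.03
tool_pos: [0.5235, 0.2851, 0.0296]
orientation: [-90.0, -0.0, 62.0]
force: [0.9, 0.8, -0.3]
opening: 0.0334
t6.03 pos [0.5235 0.2851 0.0296] rpy [-90.    -0.    62.02] F [ 0.9  0.8 -0.3] open 0.0334 shift cm [-0.    0.06  0.1 ] ry 0.0
```

```bash
python3 -m pendant '[[[0,0,0,0,0,0,0],[0,0,0,0,0,0,0],[0,0,0,0,0,0,0],[0,0,0,0,0,0,0]]]'
python3 -c "
from h import *; go(.5226,.2855,.029,62)
s=snapshot('side');crop(s,220,290,100,110,5,'pics/b1.png')"
```

```text
clock: 6.37
tool_pos: [0.5234, 0.285, 0.0295]
orientation: [-90.0, 0.0, 62.0]
force: [-0.7, 0.5, -0.2]
opening: 0.0218
t6.37 pos [0.5234 0.285  0.0295] rpy [-90.     0.    62.02] F [-0.7  0.5 -0.2] open 0.0218 shift cm [0.   0.05 0.09] ry 0.0
```

View pics/b1.png

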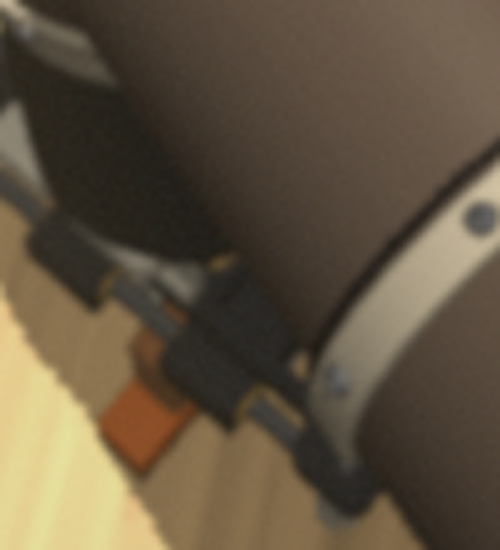

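```bash
python3 -m pendant '[[[0,-1,0,0,0,0,0],[0,-2,0,0,0,0,0],[0,-2,0,0,0,0,0],[0,-2,0,0,0,0,0],[0,-2,0,0,0,0,0],[0,-2,0,0,0,0,0],[0,-1,0,0,-6,0,0],[0,0,0,0,-7,0,0],[0,0,0,0,-7,0,0],[0,0,0,0,-7,0,0],[0,0,0,0,-7,0,0],[0,0,0,0,-7,0,0]]]'
python3 -m pendant '[[[0,0,0,0,-2,0,0],[0,0,0,0,0,0,0],[0,0,0,0,0,0,0]]]'
python3 -c "from h import *; go(.546,.018,.15,105)"
```

```text
clock: 7.42
tool_pos: [0.5233, 0.2848, 0.1502]
orientation: [-90.0, -0.0, 103.4]
force: [-0.2, -0.8, -1.9]
opening: 0.0218
clock: 7.67
tool_pos: [0.5234, 0.2849, 0.15]
orientation: [-90.0, -0.0, 104.9]
force: [-0.2, -0.1, -1.2]
opening: 0.0219
t7.67 pos [0.5234 0.2849 0.15  ] rpy [-9.0000e+01 -1.0000e-02  1.0492e+02] F [-0.2 -0.1 -1.2] open 0.0219 shift cm [-2.638e+01 -1.000e-02  4.680e+00] ry -0.1
```

```bash
python3 -m pendant '[[[-1.5,0,0.3,0,0,0,0],[-2.5,0,0.5,0,0,0,0],[-2.5,0,0.5,0,0,0,0],[-2.5,0,0.5,0,0,0,0],[-2.5,0,0.5,0,0,0,0],[-2.5,0,0.5,0,0,0,0],[-2.5,0,0.5,0,0,0,0],[-2.5,0,0.5,0,0,0,0],[-2.5,0,0.4,0,0,0,0],[-2.5,0,0.4,0,0,0,0],[-1.9,0,0.1,0,0,0,0],[-0.5,0,0,0,0,0,0]]]'
python3 -m pendant '[[[0,2,0,0,0,0,0],[0,1,0,0,0,0,0],[0,0,0,0,0,0,0],[0,0,0,0,0,0,0]]]'
python3 - <<'E'
from h import *
go(.546,.018,.0955,105)
s=snapshot("side");crop(s,210,160,150,110,5,"pics/c1.png")
s=snapshot("top");crop(s,200,160,110,110,5,"pics/c2.png")
E
```

```text
clock: 8.67
tool_pos: [0.5462, 0.0151, 0.1498]
orientation: [-90.0, 0.0, 104.8]
force: [0.1, 0.2, -2.1]
opening: 0.0218
clock: 9.0
tool_pos: [0.5459, 0.0179, 0.1191]
orientation: [-89.9, 0.0, 105.0]
force: [0.1, 0.2, -1.4]
opening: 0.0224
t9.00 pos [0.5459 0.0179 0.1191] rpy [-8.9890e+01  2.0000e-02  1.0502e+02] F [ 0.1  0.2 -1.4] open 0.0224 shift cm [ 0.01  2.36 -0.02] ry 0.0
```

View pics/c1.png

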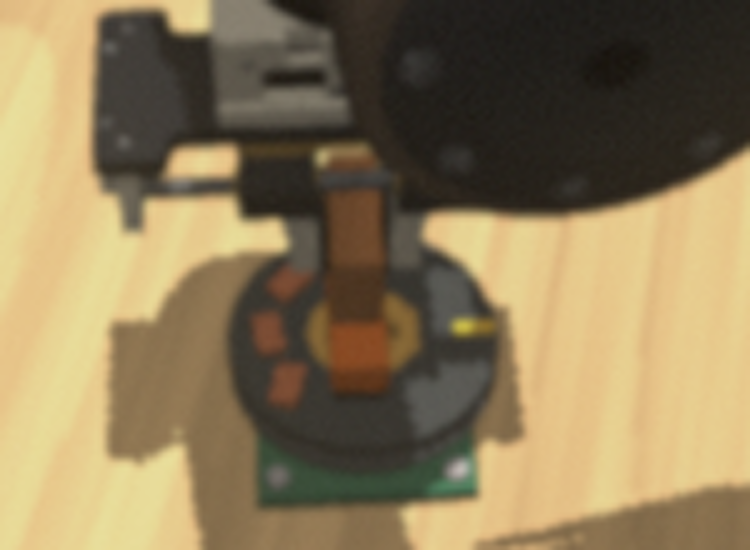

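View pics/c2.png

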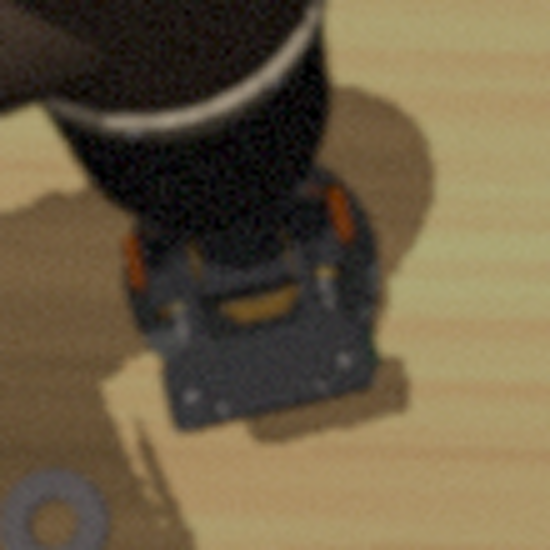

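```bash
python3 -m pendant '[[[0,0.8,0,0,0,0,0],[0,0.8,0,0,0,0,0],[0,0.5,0,0,0,0,0],[0,0.2,0,0,0,0,0],[0,0,0,0,0,0,0],[0,0,0,0,0,0,0]]]'; python3 -m pendant '[[[0,0.06,0,0,0,0,0],[0,0,0,0,0,0,0]]]';python3 -m pendant '[[[0,0.05,0,0,0,0,0],[0,0,0,0,0,0,0]]]'
python3 -c "from h import *; go(.546,.018,.0955,105)"
```

```text
clock: 9.6
tool_pos: [0.5464, 0.0178, 0.0964]
orientation: [-90.0, 0.0, 105.0]
force: [0.6, 0.6, -1.4]
opening: 0.0217
clock: 9.77
tool_pos: [0.5467, 0.0179, 0.0961]
orientation: [-90.0, 0.0, 105.0]
force: [0.2, 0.6, -1.8]
opening: 0.0217
clock: 9.93
tool_pos: [0.5466, 0.0179, 0.0956]
orientation: [-90.0, -0.0, 105.0]
force: [-0.8, 0.2, -2.0]
opening: 0.0214
t9.93 pos [0.5466 0.0179 0.0956] rpy [-90.02  -0.   105.02] F [-0.8  0.2 -2. ] open 0.0214 shift cm [0.02 0.01 0.05] ry 0.0
```

```bash
python3 -m pendant '[[[0,0.07,0,0,0,0,0],[0,0,0,0,0,0,0]]]'; python3 -m pendant '[[[0,0,-0.3,0,0,0,0],[0,0,-0.6,0,0,0,0],[0,0,-0.6,0,0,0,0],[0,0,-0.6,0,0,0,0],[0,0,-0.6,0,0,0,0],[0,0,0,0,0,0,0]]]'
python3 - <<'E'
from h import *
go(.546,.018,.0955,105)
s=snapshot("side");crop(s,210,160,150,110,5,"pics/d1.png")
E
```

```text
clock: 10.1
tool_pos: [0.5464, 0.0179, 0.0947]
orientation: [-90.0, -0.0, 105.0]
force: [0.3, 0.3, -2.0]
opening: 0.0217
clock: 10.6
tool_pos: [0.574, 0.0253, 0.0946]
orientation: [-90.0, 0.0, 105.0]
force: [-0.0, 1.1, -1.0]
opening: 0.0219
t10.60 pos [0.574  0.0253 0.0946] rpy [-9.0030e+01  1.0000e-02  1.0503e+02] F [-0.   1.1 -1. ] open 0.0219 shift cm [ 0.03 -0.09  2.9 ] ry 0.0
```

View pics/d1.png

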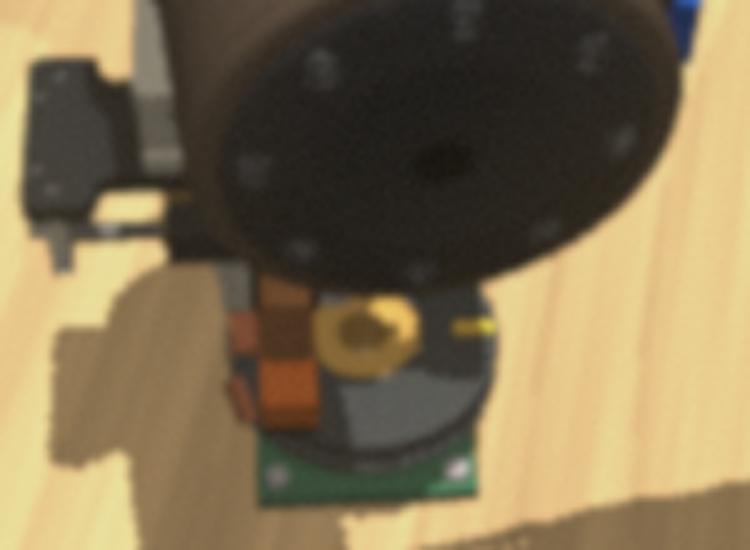

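```bash
python3 -m pendant '[[[0,0,-0.5,0,0,0,0],[0,0,-0.6,0,0,0,0],[0,0,-0.6,0,0,0,0],[0,0,-0.6,0,0,0,0],[0,0,-0.6,0,0,0,0],[0,0,-0.6,0,0,0,0],[0,0,-0.6,0,0,0,0],[0,0,-0.6,0,0,0,0],[0,0,-0.4,0,0,0,0],[0,0,0,0,0,0,0]]]'
python3 - <<'E'
from h import *
go(.546,.018,.0955,105)
s=snapshot("side");crop(s,190,160,150,110,5,"pics/e1.png")
s=snapshot("top");crop(s,190,140,130,110,5,"pics/e2.png")
E
```

```text
clock: 11.48
tool_pos: [0.6227, 0.0383, 0.0946]
orientation: [-90.0, 0.0, 105.0]
force: [0.2, 0.1, -1.1]
opening: 0.0217
t11.48 pos [0.6227 0.0383 0.0946] rpy [-9.0010e+01  1.0000e-02  1.0502e+02] F [ 0.2  0.1 -1.1] open 0.0217 shift cm [ 0.03 -0.09  7.93] ry 0.0
```

View pics/e1.png

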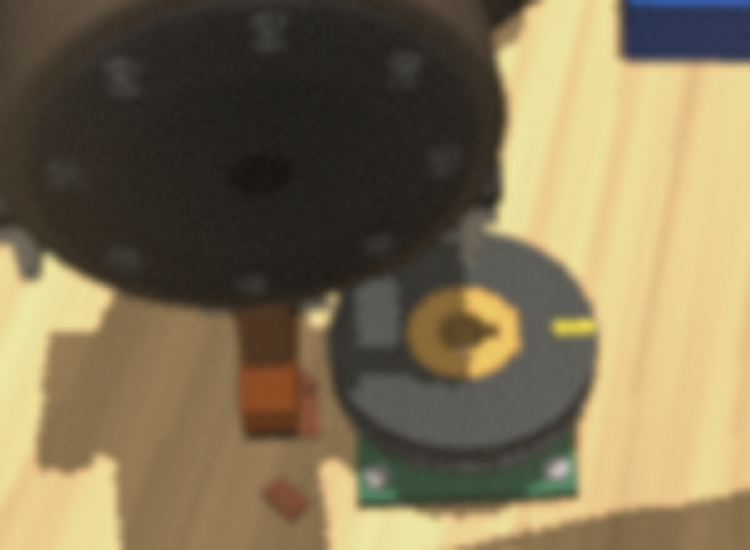

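View pics/e2.png

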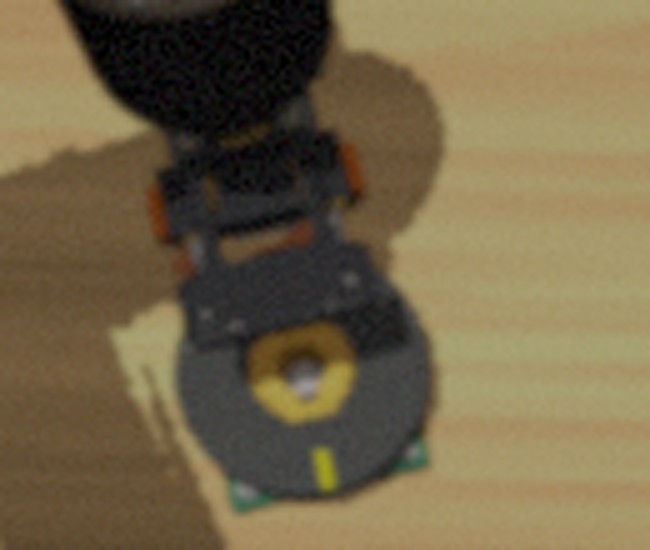

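```bash
python3 -m pendant '[[[0,-1.5,-0.3,0,0,0,0],[0,-2,-0.3,0,0,0,0],[0,-1.5,0,0,0,0,0],[0,0,0,0,0,0,0]]]'
python3 - <<'E'
from h import *
go(.523,.285,.03,105)
s=snapshot("side");crop(s,190,160,150,110,5,"pics/f1.png")
E
```

```text
clock: 11.92
tool_pos: [0.6294, 0.0399, 0.1484]
orientation: [-90.3, 0.0, 105.1]
force: [0.2, -0.0, -1.5]
opening: 0.0216
t11.92 pos [0.6294 0.0399 0.1484] rpy [-9.0300e+01  2.0000e-02  1.0505e+02] F [ 0.2 -0.  -1.5] open 0.0216 shift cm [26.44 11.8   3.97] ry 0.1
```

View pics/f1.png

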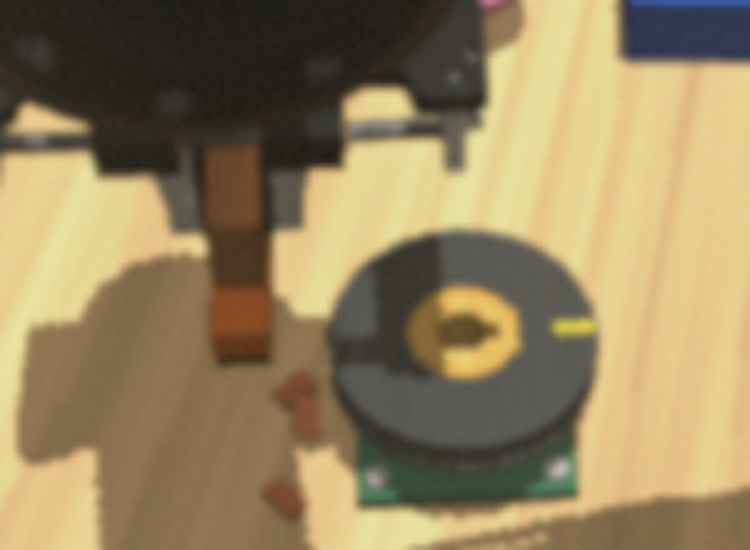

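```bash
python3 -m pendant '[[[1.5,0,0.4,0,0,0,0],[2.5,0,0.4,0,0,0,0],[2.5,0,0.4,0,0,0,0],[2.5,0,0.4,0,0,0,0],[2.5,0,0.4,0,0,0,0],[2.5,0,0.4,0,0,0,0],[2.5,0,0.4,0,0,0,0],[2.5,0,0.4,0,0,0,0],[2.5,0,0.4,0,0,0,0],[2.5,0,0.4,0,0,0,0],[1.9,0,0,0,0,0,0],[0.5,0,0,0,0,0,0]]]'
python3 -m pendant '[[[0,2,0,0,0,0,0],[0,2.5,0,0,0,0,0],[0,2.5,0,0,0,0,0],[0,2.5,0,0,0,0,0],[0,1.2,0,0,0,0,0],[0,0.5,0,0,0,0,0],[0,0.2,0,0,0,0,0],[0,0,0,0,0,0,0],[0,0,0,0,0,0,0]]]'
python3 -c "from h import *; go(.523,.285,.03,105)"
```

```text
clock: 12.97
tool_pos: [0.5192, 0.2862, 0.1438]
orientation: [-89.9, -0.0, 105.1]
force: [1.2, 0.5, -2.3]
opening: 0.0222
clock: 13.72
tool_pos: [0.5209, 0.2843, 0.0312]
orientation: [-90.0, -0.0, 105.0]
force: [-0.8, 1.1, -1.4]
opening: 0.0218
t13.72 pos [0.5209 0.2843 0.0312] rpy [-9.0040e+01 -2.0000e-02  1.0501e+02] F [-0.8  1.1 -1.4] open 0.0218 shift cm [ 0.01  0.12 -0.22] ry 0.0
```

```bash
python3 -m pendant '[[[0,0.12,0,0,0,0,0],[0,0.06,0,0,0,0,0],[0,0,0,0,0,0,0]]]';  python3 -m pendant '[[[0,0,0,0,0,0,0.4],[0,0,0,0,0,0,0.4],[0,0,0,0,0,0,0.5],[0,0,0,0,0,0,0.5],[0,0,0,0,0,0,0.5],[0,0,0,0,0,0,0.5],[0,0,0,0,0,0,0.5],[0,0,0,0,0,0,0.5]]]'
python3 -c "from h import *; go(.523,.285,.03,105)"
```

```text
clock: 13.97
tool_pos: [0.5209, 0.2845, 0.0296]
orientation: [-90.1, -0.0, 105.0]
force: [0.6, 0.1, 0.1]
opening: 0.022
clock: 14.63
tool_pos: [0.5206, 0.2842, 0.0289]
orientation: [-90.0, 0.0, 105.0]
force: [-0.1, 0.5, -0.2]
opening: 0.0441
t14.63 pos [0.5206 0.2842 0.0289] rpy [-90.     0.   105.02] F [-0.1  0.5 -0.2] open 0.0441 shift cm [ 0.01 -0.11 -0.25] ry 0.0
```

```bash
python3 -m pendant '[[[0,-1,0,0,0,0,0.5],[0,-2,0,0,0,0,0.5],[0,-3,0,0,0,0,0.6],[0,-3,0,0,0,0,0.6],[0,-3,0,0,0,0,0.6],[0,-3,0,0,4.5,0,0.6],[0,-2,0,0,0,0,0.6],[0,0,0,0,0,0,0.6],[0,0,0,0,0,0,0.6]]]'
python3 - <<'E'
from h import *
go(.4698,-.2767,.2,100.5)
s=snapshot("side");crop(s,200,280,140,110,5,"pics/g1.png")
E
```

```text
clock: 15.38
tool_pos: [0.521, 0.2847, 0.2012]
orientation: [-90.2, -0.1, 100.5]
force: [-0.2, -0.7, -1.3]
opening: 0.0528
t15.38 pos [0.521  0.2847 0.2012] rpy [-90.17  -0.13 100.53] F [-0.2 -0.7 -1.3] open 0.0528 shift cm [-5.426e+01 -5.000e-02  1.530e+01] ry 0.0
```

View pics/g1.png

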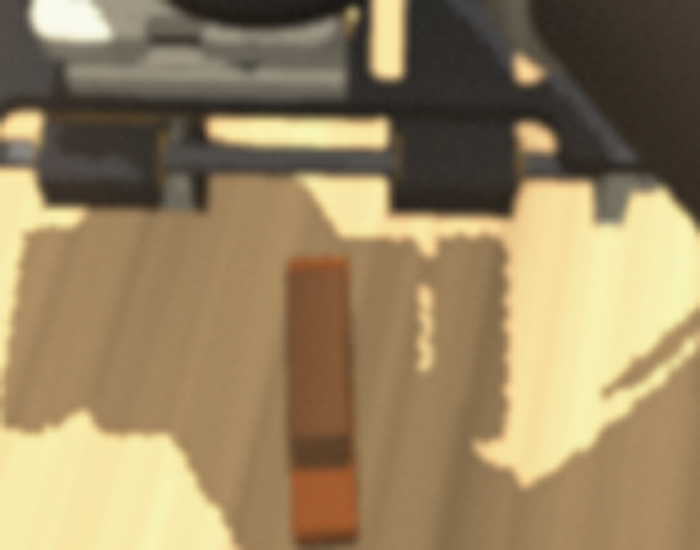

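```bash
python3 -m pendant '[[[-1.5,0,0.4,0,0,0,0.7],[-3,0,0.85,0,0,0,0.7],[-3,0,0.85,0,0,0,0.7],[-3,0,0.85,0,0,0,0.7],[-3,0,0.85,0,0,0,0.7],[-3,0,0.85,0,0,0,0.7],[-3,0,0.85,0,0,0,0.7],[-3,0,0.85,0,0,0,0.7],[-3,0,0.85,0,0,0,0.7],[-3,0,0.85,0,0,0,0.7],[-3,0,0.85,0,0,0,0.7],[-3,0,0.85,0,0,0,0.7]]]'
python3 -m pendant '[[[-3,0,0.85,0,0,0,0.7],[-3,0,0.85,0,0,0,0.7],[-3,0,0.85,0,0,0,0.7],[-3,0,0.85,0,0,0,0.7],[-3,0,0.85,0,0,0,0.7],[-3,0,0.85,0,0,0,0.7],[-1.5,0,0.4,0,0,0,0.7],[0,0,0,0,0,0,0.7],[0,0,0,0,0,0,0.7]]]'
python3 - <<'E'
from h import *
go(.4698,-.2767,.16,100.5)
s=snapshot("side");crop(s,260,70,170,130,4,"pics/i1.png"); crop(s,230,190,100,90,5,"pics/i3.png")
s=snapshot("top");crop(s,320,170,150,150,4,"pics/i2.png")
E
```

```text
clock: 16.43
tool_pos: [0.4861, -0.0747, 0.198]
orientation: [-89.9, -0.0, 100.5]
force: [0.4, -0.8, -0.2]
opening: 0.0618
clock: 17.18
tool_pos: [0.4677, -0.2753, 0.1976]
orientation: [-89.9, -0.1, 100.4]
force: [-0.5, -0.0, -0.2]
opening: 0.0611
t17.18 pos [ 0.4677 -0.2753  0.1976] rpy [-8.9850e+01 -7.0000e-02  1.0038e+02] F [-0.5 -0.  -0.2] open 0.0611 shift cm [-0.18  3.76 -0.19] ry -0.1
```

View pics/i1.png

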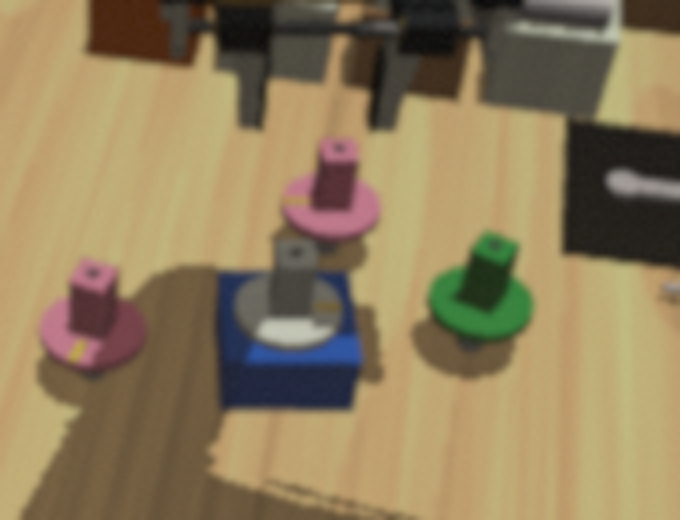

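View pics/i3.png

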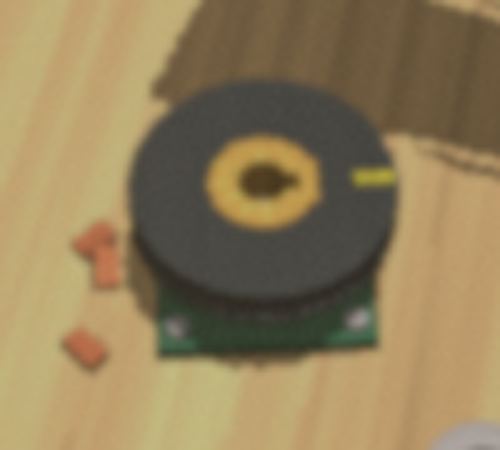

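View pics/i2.png

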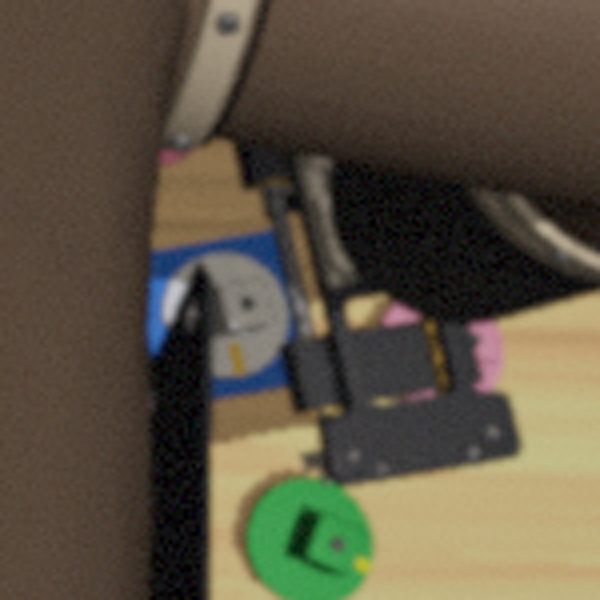

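```bash
python3 -m pendant '[[[-0.1,1.5,-0.2,0,0,0,0.7],[0,2.5,0,0,0,0,0.7],[0,2.5,0,0,0,0,0.7],[0,2.5,0,0,0,0,0.7],[0,2,0,0,0,0,0.7],[0,1.5,0,0,0,0,0.7],[0,0.8,0,0,0,0,0.7],[0,0,0,0,0,0,0.7],[0,0,0,0,0,0,0.7]]]'
python3 - <<'E'
from h import *
go(.4698,-.2767,.06,100.5)
s=snapshot("side");crop(s,280,70,120,120,5,"pics/j1.png")
E
```

```text
clock: 18.03
tool_pos: [0.4716, -0.2747, 0.0662]
orientation: [-90.0, 0.0, 100.6]
force: [0.7, -0.6, 0.3]
opening: 0.0612
t18.03 pos [ 0.4716 -0.2747  0.0662] rpy [-89.98   0.   100.59] F [ 0.7 -0.6  0.3] open 0.0612 shift cm [-0.17  0.62  0.21] ry 0.1
```

View pics/j1.png

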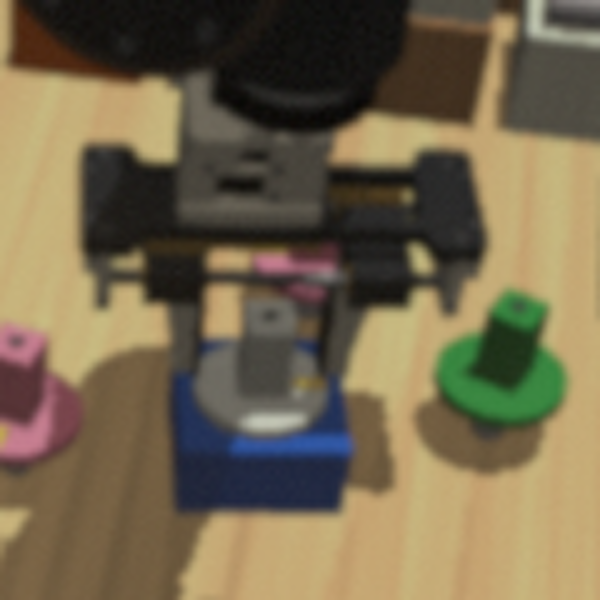

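```bash
python3 -m pendant '[[[-0.2,0.3,0.15,0,0,0,0.7],[0,0.25,0,0,0,0,0.7],[0,0,0,0,0,0,0.4],[0,0,0,0,0,0,0],[0,0,0,0,0,0,0],[0,0,0,0,0,0,0],[0,0,0,0,0,0,0],[0,0,0,0,0,0,0],[0,0,0,0,0,0,0],[0,0,0,0,0,0,0],[0,0,0,0,0,0,0],[0,0,0,0,0,0,0]]]'
python3 -m pendant '[[[0,0,0,0,0,0,0],[0,0,0,0,0,0,0],[0,0,0,0,0,0,0],[0,0,0,0,0,0,0]]]'
python3 - <<'E'
from h import *
go(.4698,-.2767,.06,100.5)
print(ctrl.get_obs()["moment"])
s=snapshot("side");crop(s,280,70,120,120,5,"pics/k1.png")
E
```

```text
clock: 19.08
tool_pos: [0.4698, -0.2774, 0.0605]
orientation: [-90.0, -0.0, 100.5]
force: [-3.1, -0.0, 3.8]
opening: 0.0259
clock: 19.42
tool_pos: [0.4698, -0.2774, 0.0605]
orientation: [-90.0, -0.0, 100.5]
force: [-4.3, 0.3, 5.9]
opening: 0.0259
t19.42 pos [ 0.4698 -0.2774  0.0605] rpy [-8.9960e+01 -1.0000e-02  1.0051e+02] F [-4.3  0.3  5.9] open 0.0259 shift cm [ 0.07  0.05 -0.01] ry 0.0
[0.00934945 1.77211564 0.02752994]
```

View pics/k1.png

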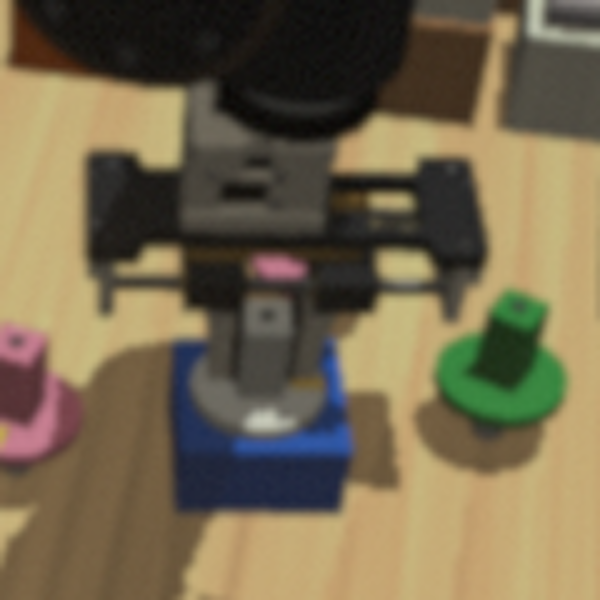

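```bash
python3 -m pendant '[[[0,-0.5,0,0,0,0,0],[0,-1,0,0,0,0,0],[0,-1,0,0,0,0,0],[0,-1.5,0,0,0,0,0],[0,-2,0,0,0,0,0],[0,-2,0,0,0,0,0],[0,-1.5,0,0,0,0,0],[0,-0.5,0,0,0,0,0],[0,0,0,0,0,0,0],[0,0,0,0,0,0,0]]]'
python3 - <<'E'
from h import *
go(.542,.017,.16,105)
print(ctrl.get_obs()["moment"])
s=snapshot("side");crop(s,280,60,120,120,5,"pics/l1.png")
E
```

```text
clock: 20.3
tool_pos: [0.4702, -0.2772, 0.1604]
orientation: [-90.0, -0.0, 100.5]
force: [0.3, -0.7, -2.5]
opening: 0.0261
t20.30 pos [ 0.4702 -0.2772  0.1604] rpy [-9.0040e+01 -1.0000e-02  1.0051e+02] F [ 0.3 -0.7 -2.5] open 0.0261 shift cm [ 27.61   0.05 -12.43] ry -4.5
[ 0.02072607  0.13599323 -0.04155855]
```

View pics/l1.png

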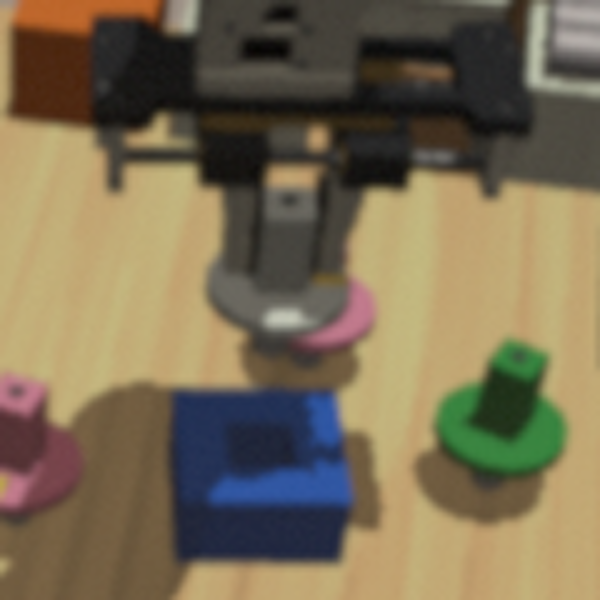

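```bash
python3 -m pendant '[[[1.5,0,-0.7,0,0,0,0],[2.5,0,-1.1,0,0,0,0],[2.5,0,-1.1,0,0,0,0],[2.5,0,-1.1,0,0,0,0],[2.5,0,-1.1,0,0,0,0],[2.5,0,-1.1,0,0,0,0],[2.5,0,-1.1,0,0,0,0],[2.5,0,-1.1,0,0,0,0],[2.5,0,-1.1,0,0,0,0],[2.5,0,-1.1,0,0,0,0],[2.5,0,-1.1,0,0,0,0],[1.1,0,-0.6,0,0,0,0]]]'
python3 -m pendant '[[[0,0,0,0,-2.5,0,0],[0,0,0,0,-2,0,0],[0,0,0,0,0,0,0],[0,0,0,0,0,0,0]]]'
python3 - <<'E'
from h import *
go(.542,.017,.16,105)
s=snapshot("side");crop(s,220,130,130,120,5,"pics/m1.png")
s=snapshot("top");crop(s,190,140,120,110,5,"pics/m2.png")
E
```

```text
clock: 21.35
tool_pos: [0.5408, 0.0189, 0.1592]
orientation: [-89.9, 0.0, 100.6]
force: [-1.0, 0.1, -2.7]
opening: 0.0259
clock: 21.68
tool_pos: [0.5403, 0.0162, 0.1595]
orientation: [-89.9, 0.0, 104.9]
force: [-0.7, -0.3, -2.2]
opening: 0.0261
t21.68 pos [0.5403 0.0162 0.1595] rpy [-89.9    0.   104.95] F [-0.7 -0.3 -2.2] open 0.0261 shift cm [ 0.04 -0.05 -0.18] ry -0.1
```

View pics/m1.png

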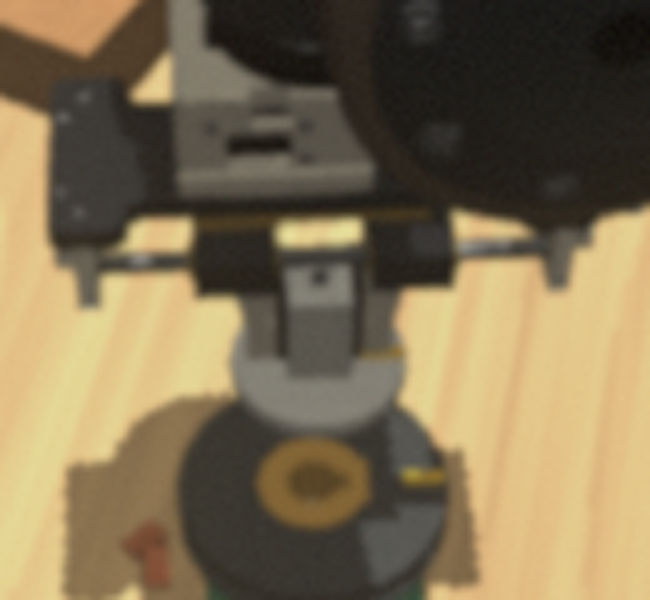

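View pics/m2.png

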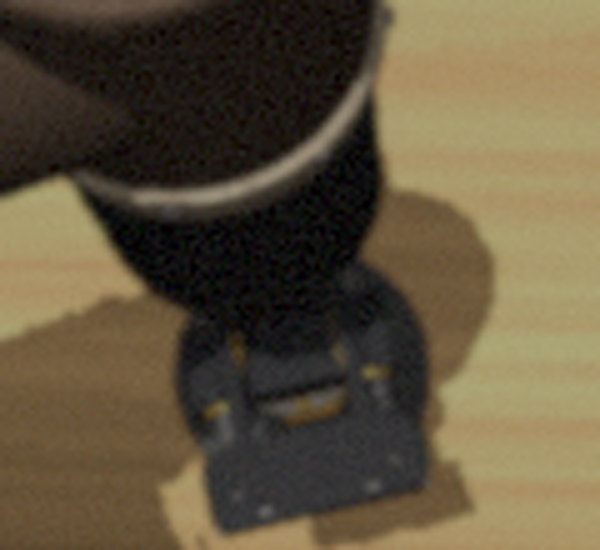

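```bash
python3 - <<'E'
from h import *
s=snapshot("side")
o=ctrl.get_obs(); x,y,z=o["tool_pos"]; dz=z-.0605
print(np.round(o["tool_pos"],4))
px=lambda X,Y:np.array([220+(X+.5)/5-.5,130+(Y+.5)/5-.5])
print("head top dot ->",onz(s,px(320,277),.099+dz)[:2], "proj tcp at top", proj(s,[x,y,.099+dz]), px(320,277))
a=np.linspace(0,2*np.pi,200)
def ext(c,z,r): 
    p=proj(s,np.c_[c[0]+r*np.cos(a),c[1]+r*np.sin(a),np.full(200,z)]); return p.min(0),p.max(0)
print("pred flange",ext((x,y),.053+dz,.036),ext((x,y),.045+dz,.036),"obs",px(233,0),px(405,432))
# hub seen
H=cv2.cvtColor(s["image"],cv2.COLOR_RGB2HSV).astype(int)
print("hub pred",ext((.542,.017),.065,.024),"obs L,R,T,B",px(257,438),px(372,529))
# front head face edge columns
crop(s,250,170,70,70,10,"pics/n1.png",list(proj(s,[[x,y,.099+dz]]))+list(proj(s,np.c_[x+.036*np.cos(a[::8]),y+.036*np.sin(a[::8]),np.full(25,.053+dz)])))
E
```

```text
[0.5406 0.016  0.1601]
head top dot -> [0.53959525 0.01825403] proj tcp at top [[283.32113462 184.08789265]] [283.6 185. ]
pred flange (array([265.27338675, 186.2849587 ]), array([301.05483049, 213.63650865])) (array([265.39232417, 188.86316079]), array([300.88654841, 216.14153877])) obs [266.2 129.6] [300.6 216. ]
hub pred (array([271.24084727, 216.94633259]), array([293.15912737, 234.62279467])) obs L,R,T,B [271.  217.2] [294.  235.4]
```

View pics/n1.png

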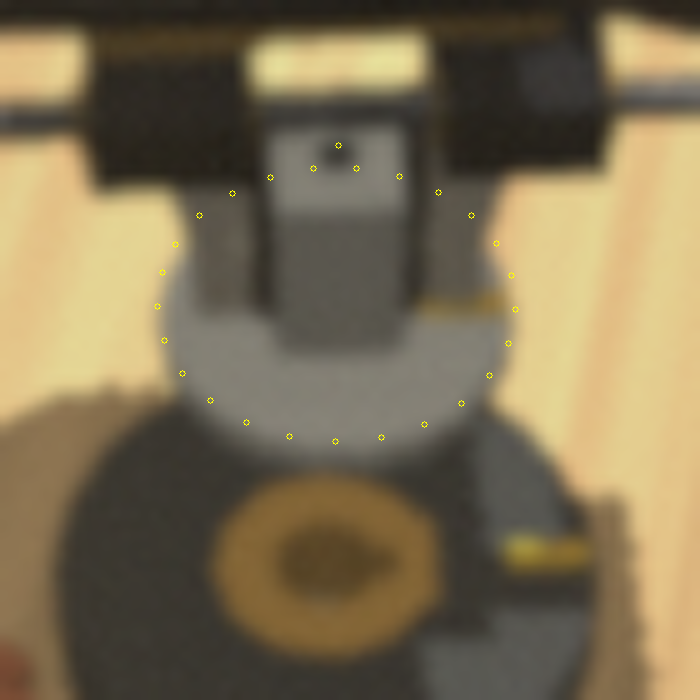

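```bash
python3 -m pendant '[[[0.1,1,-0.13,0,0,0,0],[0,1.5,0,0,0,0,0],[0,1,0,0,0,0,0],[0,0.5,0,0,0,0,0],[0,0,0,0,0,0,0],[0,0,0,0,0,0,0]]]'
python3 - <<'E'
from h import *
go(.5416,.0175,.105,105); print(ctrl.get_obs()["moment"])
s=snapshot("side");crop(s,240,160,90,90,7,"pics/o1.png")
E
```

```text
clock: 22.33
tool_pos: [0.5418, 0.0176, 0.1202]
orientation: [-90.0, 0.0, 105.0]
force: [0.7, 0.1, -1.6]
opening: 0.0264
t22.33 pos [0.5418 0.0176 0.1202] rpy [-8.9960e+01  2.0000e-02  1.0502e+02] F [ 0.7  0.1 -1.6] open 0.0264 shift cm [-0.    1.52  0.02] ry 0.0
[ 0.04749812  0.10991975 -0.03076035]
```

View pics/o1.png

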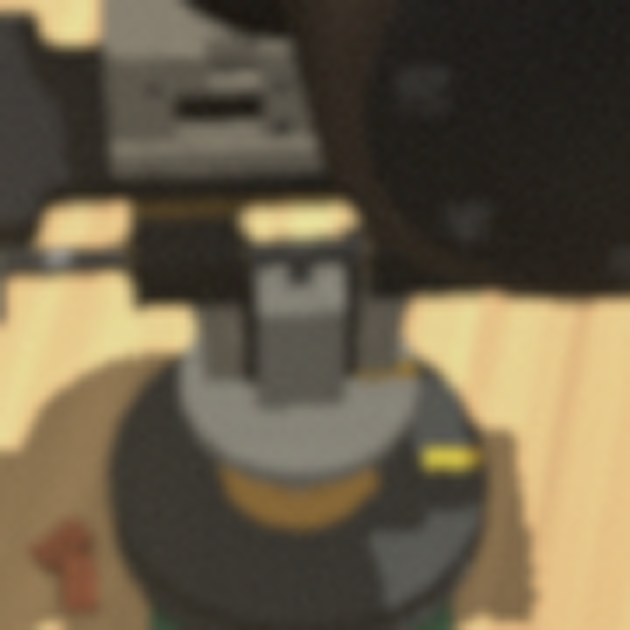

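```bash
python3 -m pendant '[[[0,0.3,0,0,0,0,0],[0,0.2,0,0,0,0,0],[0,0.2,0,0,0,0,0],[0,0,0,0,0,0,0]]]'; python3 -c "from h import *; go(.5416,.0175,.105,105); print(ctrl.get_obs()['moment'])"
python3 -m pendant '[[[0,0.2,0,0,0,0,0],[0,0.2,0,0,0,0,0],[0,0.2,0,0,0,0,0],[0,0,0,0,0,0,0]]]'; python3 -c "from h import *; go(.5416,.0175,.105,105); print(ctrl.get_obs()['moment'])"
```

```text
clock: 22.72
tool_pos: [0.5421, 0.0176, 0.1137]
orientation: [-90.0, 0.0, 105.0]
force: [-0.0, -0.8, -0.6]
opening: 0.0257
t22.72 pos [0.5421 0.0176 0.1137] rpy [-9.0030e+01  2.0000e-02  1.0503e+02] F [-0.  -0.8 -0.6] open 0.0257 shift cm [0.   0.87 0.05] ry 0.0
[-0.43692075  0.03243872  0.00835643]
clock: 23.05
tool_pos: [0.5419, 0.017, 0.1073]
orientation: [-90.0, 0.1, 105.0]
force: [1.2, -4.5, -1.9]
opening: 0.0261
t23.05 pos [0.5419 0.017  0.1073] rpy [-8.9990e+01  6.0000e-02  1.0502e+02] F [ 1.2 -4.5 -1.9] open 0.0261 shift cm [0.06 0.23 0.02] ry 0.0
[-2.13601003e+00 -6.63921878e-01  5.15071367e-04]
```

```bash
python3 -m pendant '[[[-0.12,0,-0.03,0,0,0,0],[0,0,0,0,0,0,0]]]'; python3 -c "from h import *; go(.5416,.0175,.105,105); print(ctrl.get_obs()['moment'])"

```

```text
clock: 23.22
tool_pos: [0.5422, 0.0167, 0.1071]
orientation: [-90.0, -0.0, 105.0]
force: [-0.1, -1.0, -1.8]
opening: 0.026
t23.22 pos [0.5422 0.0167 0.1071] rpy [-8.9980e+01 -3.0000e-02  1.0499e+02] F [-0.1 -1.  -1.8] open 0.0260 shift cm [0.09 0.21 0.04] ry -0.0
[-0.24867309 -0.01169604  0.04995095]
```

```bash
python3 -m pendant '[[[-0.02,0.2,0,0,0,0,0],[0,0.15,0,0,0,0,0],[0,0.1,0,0,0,0,0],[0,0,0,0,0,0,0]]]'; python3 -c "from h import *; go(.5416,.0175,.105,105); print(ctrl.get_obs()['moment'])"
python3 -m pendant '[[[0,0.15,0,0,0,0,0],[0,0.1,0,0,0,0,0],[0,0,0,0,0,0,0]]]'; python3 -c "from h import *; go(.5416,.0175,.105,105); print(ctrl.get_obs()['moment'])"

```

```text
clock: 23.55
tool_pos: [0.5422, 0.0166, 0.1025]
orientation: [-90.0, -0.0, 105.0]
force: [-0.3, 0.2, -3.5]
opening: 0.0257
t23.55 pos [0.5422 0.0166 0.1025] rpy [-8.9960e+01 -1.0000e-02  1.0502e+02] F [-0.3  0.2 -3.5] open 0.0257 shift cm [ 0.1  -0.25  0.03] ry 0.0
[ 0.00549407  0.16006971 -0.01688735]
clock: 23.8
tool_pos: [0.5423, 0.0165, 0.1002]
orientation: [-90.0, -0.0, 105.0]
force: [-0.0, -0.2, -3.6]
opening: 0.0256
t23.80 pos [0.5423 0.0165 0.1002] rpy [-89.98  -0.   105.02] F [-0.  -0.2 -3.6] open 0.0256 shift cm [ 0.11 -0.48  0.04] ry 0.0
[ 0.00068349  0.11611289 -0.04872805]
```

```bash
python3 -m pendant '[[[0,0.15,0,0,0,0,0],[0,0.15,0,0,0,0,0],[0,0.1,0,0,0,0,0],[0,0,0,0,0,0,0]]]'; python3 -c "from h import *; go(.5416,.0175,.105,105); print(ctrl.get_obs()['moment'])"

```

```text
clock: 24.13
tool_pos: [0.5423, 0.0164, 0.0961]
orientation: [-90.0, -0.0, 105.0]
force: [-0.5, 0.8, -2.2]
opening: 0.0255
t24.13 pos [0.5423 0.0164 0.0961] rpy [-89.97  -0.   105.01] F [-0.5  0.8 -2.2] open 0.0255 shift cm [ 0.12 -0.89  0.04] ry 0.0
[-0.03315897  0.10394505 -0.00713461]
```

```bash
python3 -m pendant '[[[0,0.15,0,0,0,0,0],[0,0.15,0,0,0,0,0],[0,0.15,0,0,0,0,0],[0,0.15,0,0,0,0,0],[0,0,0,0,0,0,0]]]'; python3 -c "from h import *; go(.5416,.0175,.0805,105); print(ctrl.get_obs()['moment'])
s=snapshot('side');crop(s,240,160,90,90,7,'pics/p1.png')"

```

```text
clock: 24.55
tool_pos: [0.5425, 0.0165, 0.0905]
orientation: [-90.0, 0.0, 105.0]
force: [-1.0, -0.1, 1.4]
opening: 0.0261
t24.55 pos [0.5425 0.0165 0.0905] rpy [-90.01   0.   105.03] F [-1.  -0.1  1.4] open 0.0261 shift cm [0.12 1.   0.06] ry 0.0
[ 0.08193236  0.67636145 -0.02987659]
```

View pics/p1.png

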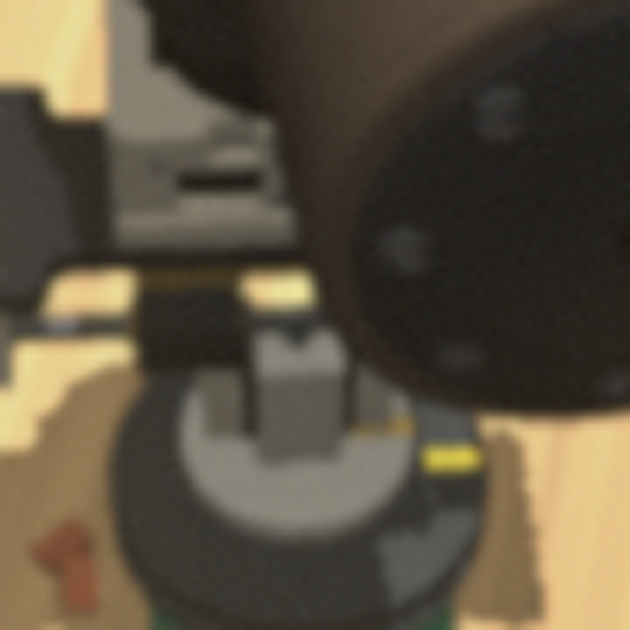

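```bash
python3 -m pendant '[[[0,0.15,0,0,0,0,0],[0,0.15,0,0,0,0,0],[0,0.15,0,0,0,0,0],[0,0.15,0,0,0,0,0],[0,0,0,0,0,0,0]]]'; python3 -c "from h import *; go(.5416,.0175,.0805,105); print(ctrl.get_obs()['moment'])"
python3 -m pendant '[[[0,0.15,0,0,0,0,0],[0,0.1,0,0,0,0,0],[0,0.05,0,0,0,0,0],[0,0,0,0,0,0,0]]]'; python3 -c "from h import *; go(.5416,.0175,.0805,105); print(ctrl.get_obs()['moment'])"

```

```text
clock: 25.02
tool_pos: [0.5426, 0.0165, 0.0844]
orientation: [-90.0, 0.0, 105.0]
force: [-0.6, 0.1, 3.6]
opening: 0.0257
t25.02 pos [0.5426 0.0165 0.0844] rpy [-9.0010e+01  1.0000e-02  1.0502e+02] F [-0.6  0.1  3.6] open 0.0257 shift cm [0.12 0.39 0.07] ry 0.0
[ 0.03831523  0.8404509  -0.00231163]
clock: 25.35
tool_pos: [0.5426, 0.0165, 0.0816]
orientation: [-90.0, 0.0, 105.0]
force: [-1.5, 0.5, 5.7]
opening: 0.0257
t25.35 pos [0.5426 0.0165 0.0816] rpy [-9.0020e+01  1.0000e-02  1.0503e+02] F [-1.5  0.5  5.7] open 0.0257 shift cm [0.12 0.11 0.07] ry 0.0
[0.09188016 1.03900396 0.00873002]
```

```bash
for i in 1 ; do python3 -m pendant '[[[0,0.06,0,0,0,0,0],[0,0,0,0,0,0,0]]]'; python3 -m pendant '[[[0,0.05,0,0,0,0,0],[0,0,0,0,0,0,0]]]';python3 -m pendant '[[[0,0.05,0,0,0,0,0],[0,0,0,0,0,0,0]]]'; done; python3 -c "from h import *; go(.5416,.0175,.0805,105); print(ctrl.get_obs()['moment'])"

```

```text
clock: 25.52
tool_pos: [0.5426, 0.0165, 0.0811]
orientation: [-90.0, 0.0, 105.0]
force: [-3.1, 0.9, 6.0]
opening: 0.0258
clock: 25.68
tool_pos: [0.5426, 0.0165, 0.0806]
orientation: [-90.0, 0.0, 105.0]
force: [-2.2, 1.3, 6.2]
opening: 0.026
clock: 25.85
tool_pos: [0.5426, 0.0165, 0.0805]
orientation: [-90.0, 0.0, 105.0]
force: [-3.5, 0.5, 9.1]
opening: 0.026
t25.85 pos [0.5426 0.0165 0.0805] rpy [-9.0020e+01  1.0000e-02  1.0503e+02] F [-3.5  0.5  9.1] open 0.0260 shift cm [ 0.13 -0.    0.07] ry 0.0
[0.2017507  1.6813656  0.00351524]
```

```bash
python3 -m pendant '[[[0,0.05,0.05,0,0,0,0],[0,0,0,0,0,0,0]]]'; python3 -m pendant '[[[0,0.05,0,0,0,0,0],[0,0,0,0,0,0,0]]]'; python3 -c "from h import *; go(.5416,.0175,.0805,105); print(ctrl.get_obs()['moment'])"

```

```text
clock: 26.02
tool_pos: [0.5426, 0.0165, 0.0805]
orientation: [-90.1, 0.0, 105.0]
force: [-3.3, 1.0, 12.9]
opening: 0.0258
clock: 26.18
tool_pos: [0.5426, 0.0165, 0.0804]
orientation: [-90.1, 0.0, 105.1]
force: [-5.6, 1.0, 17.4]
opening: 0.0257
t26.18 pos [0.5426 0.0165 0.0804] rpy [-9.0080e+01  2.0000e-02  1.0506e+02] F [-5.6  1.  17.4] open 0.0257 shift cm [ 0.13 -0.01  0.07] ry 0.1
[ 0.38751998  2.56934421 -0.03591421]
```

```bash
python3 -m pendant '[[[0,0,0,0,0,0,0],[0,0,0,0,0,0,0],[0,0,0,0,0,0,0],[0,0,0,0,0,0,0],[0,0,0,0,0,0,0],[0,0,0,0,0,0,0]]]'; python3 - <<'E'
from h import *
go(.5416,.0175,.0805,105)
s=snapshot("side");cv2.imwrite("pics/q0.png",s["image"][:,:,::-1]);a=np.linspace(0,2*np.pi,40)
crop(s,235,170,90,90,8,"pics/q1.png",list(proj(s,np.c_[.542+.036*np.cos(a),.017+.036*np.sin(a),np.full(40,.0730)])))
E
```

```text
clock: 26.68
tool_pos: [0.5426, 0.0165, 0.0804]
orientation: [-90.1, 0.0, 105.1]
force: [-5.0, 1.0, 17.3]
opening: 0.0259
t26.68 pos [0.5426 0.0165 0.0804] rpy [-9.0090e+01  2.0000e-02  1.0506e+02] F [-5.   1.  17.3] open 0.0259 shift cm [ 0.12 -0.01  0.07] ry 0.1
```

View pics/q1.png

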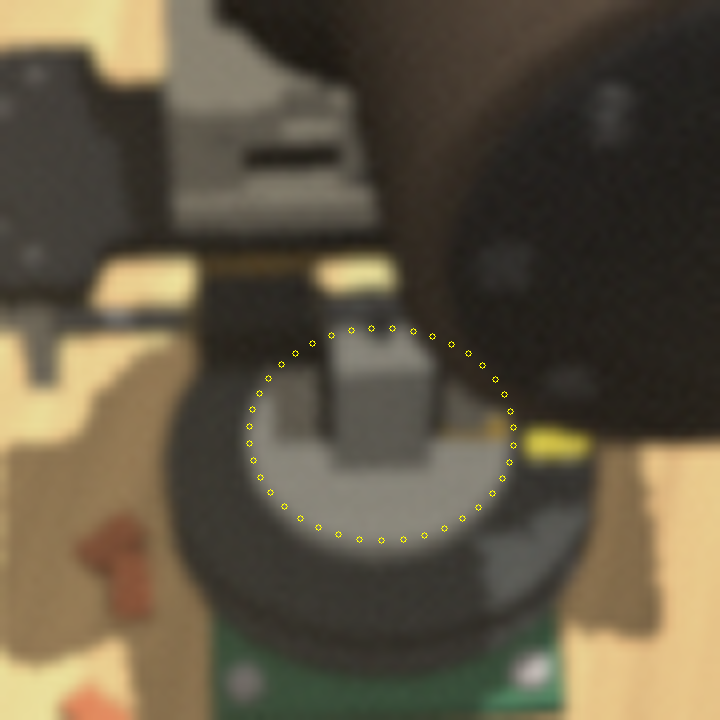

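View pics/q0.png

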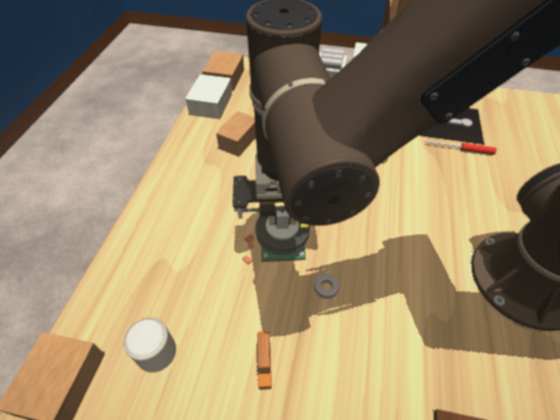

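```bash
python3 -c "from plant import ctrl; print(ctrl.close_job())"
```

```text
the job is handed in; nothing more can be done
None
```

The job is done and handed in at about 26.7 s of the 67 s allowed. The scraper wiped all three chips off the pulley's face, and the pictures show them lying on the bench beside it. The fingers gripped only the wooden part of the scraper, with their tips about 29 mm above its underside. The scraper stands upright back on the bench.

I took the aluminium shaft from the blue block by its square head. The key went in at my first alignment (tool yaw 105°), so I didn't need to search for it by turning. I pressed the shaft home and handed in while still holding it:

- **Seating:** the tool reached a hard stop at z = 0.0804 m (0.0805 m expected). It held there for 0.5 s with about 17 N up on the tool, or roughly 20 N on the shaft against the 9 N spring.
- **Alignment:** in the last picture the flange outline matched the height for fully home, and its yellow stripe lined up with the one on the disc.
- **Small mismatches:** a sideways force of about 5 N and a moment of about 2.6 N m remained on the wrist, so the shaft may sit very slightly off in the grip. My two camera readings of the scraper's place differed by about 6 mm along its length, which didn't affect the grasp.
- **Bystanders:** the filter, carton and bearing look unmoved in the last side picture. The pink and green look-alikes were hidden by the arm in that picture, but I didn't touch them.

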